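# Move the battery pack from charger to hand vacuum

## Task

The battery pack is charged: press the charger's catch pad to free it and slide it out of the charger, then slide it into the battery bay of the hand vacuum until it is fully home and the catch clicks behind it, and let go. Work gently, without forcing the pack against either bay, and leave the other things on the desk where they are.

Things in the scene. Friction and masses are not known exactly. Their poses are not given: they have to be found in the camera images.
- pack: Battery pack, dark, 0.4 kg: block 66 (x) x 40 (y) x 44 mm on a foot 70 (x) x 56 (y) x 8 mm, 52 mm high in all. Origin: centre of the foot's underside; x along the rail, z up; both ends alike. Starts caught in the charger. Grip it across the 40 mm from above, fingertips 16 mm or more above its underside (clear of the lips); it can slip in the grip. More than 40 N against a bay is forcing.
- charger: Desk charger, grey, screwed to the desk: a low rail bay, behind it (x=50 to 135) a plain ventilated block 100 mm wide and 62 mm high. Frame: x = push-in direction (level), y = its left, z up; origin on the desk under the centre of a caught pack (see _home). Side walls 58.4 mm apart, top z=45.
- vac: Hand vacuum in a cradle screwed to the desk: the same rail bay at its tail, behind it (x=47 to 209) a round body 84 mm wide, 90 mm high with a handle (x=85 to 200, up to z=121) and a nozzle to x=290. Frame: x = push-in direction (level), y = its left, z up; origin on the desk under the centre of a caught pack (see _home). Side walls 58.4 mm apart, top z=45.
- charger_mouth (a point): Middle of the rail floor (z=30 mm) where the lips begin, x=-78 of the bay. Lips (underside z=39.5, top z=45, 45 mm apart) cover the foot from x=-78 to 41. Before them the floor runs on, open above, to x=-133 between low walls (top z=39) flaring from 58 to 73 mm: a pack can be lowered or lifted here. All smooth, friction 0.25.
- vac_mouth (a point): Middle of the rail floor (z=30 mm) where the lips begin, x=-78 of the bay. Lips (underside z=39.5, top z=45, 45 mm apart) cover the foot from x=-78 to 41. Before them the floor runs on, open above, to x=-133 between low walls (top z=39) flaring from 58 to 73 mm: a pack can be lowered or lifted here. All smooth, friction 0.25.
- charger_home (a point): Where the centre of a caught pack's underside rests (bay x=0, z=30 mm); 1.5 mm farther in are rubber end stops (8 N/mm). The catch tooth stands 5 mm out of the floor, its face at x=-35 behind the pack, ramped to x=-48. A sprung ejector (behind the block, z=48 to 70, like the stops) pushes the pack outward over the last 14 mm (9 N home, 5 N at its end).
- vac_home (a point): Deepest place where the centre of a caught pack's underside can rest (bay x=0, z=30 mm). Tooth, ejector and end stops are as in the charger, but sit on a clamped adjustable plate: all of them 0 to 20 mm nearer to the mouth, differing each time and not shown by these poses. Feel for it: sliding in takes 2 to 6 N, rising to 11 to 15 N at the click, then steeply (stops).
- charger_pad (a point): Centre of the top of the charger's catch pad: steel plate 30 (x) x 24 (y) mm beside the bay, at x=-30, y=56, z=38 mm of the charger. Pressing it down sinks the tooth: 1 to 6 N, 8 mm to a rigid stop. When it is 5 to 6 mm down the ejector pushes the pack 14 to 25 mm outward over the tooth; then let go.
- charger_catch (a joint): Charger's catch: 0 = up, m, grows as the pad is pressed, 0.008 = fully down.
- mug: White mug, 82 mm wide, 95 mm high; bystander, origin at the centre of its underside.
- mouse: Computer mouse, 105 x 60 x 31 mm; bystander, origin at the centre of its underside.
- notes: Block of note paper, 76 x 76 x 24 mm; bystander, origin at the centre of its underside.
- marker: Marker pen, 120 x 13 x 13 mm; bystander, origin at the centre of its underside.
- stapler: Stapler, 150 x 36 x 55 mm; bystander, origin at the centre of its underside.
- spray: Spray bottle, 90 mm wide, 212 mm high; bystander, origin at the centre of its underside.
- brush: Scrubbing brush, 160 x 62 x 58 mm; bystander, origin at the centre of its underside.
Things that resemble listed ones, but are neither listed nor needed, are in the scene too. What is shaped like the pack but blue or green is not meant.

How it is judged:
By the outcome, as a careful person would: the job done as asked, in the order asked, and still so for the second after the job is handed in, with the robot touching nothing.
It also fails if it takes over 64 s, if anything falls off the work surface, if the arm or the gripper's body presses on something with over 40 N, if the wrist force passes 120 N, or if a joint passes its speed limit or range.

## Robot

A 6-joint arm with a two-finger parallel gripper is mounted at the origin on the work surface. World frame = base frame: x ahead of the robot, y to its left, z up, the work surface at z = 0. Lengths are in m, angles in rad, forces in N, time in s.
With the tool pointing down it reaches from about 0.225 to 0.875 m from the base axis. Payload 3.4 kg.
Tool frame: the origin (TCP) lies on the centre line of the jaws, within the pads' length; the fingertips stand 17 mm ahead of it and the grasp point (between the pads) lies 2 mm behind it (nose_length is the distance from the TCP to the fingertips, in m); z points along the fingers, y is the line along which they close (so a half turn about z gives the same grasp; the last joint's range is limited). The gripper opens to 85 mm and grips with 20 to 120 N. Pads are 22 mm wide; open, the fingers measure 114 mm over their backs; the gripper's body (76 mm by 85 mm) begins 54 mm behind the grasp point. The pads swing forward as they close: fully open they stand 13 mm farther back than shut.
Start: joints at [-1.25, 0.276, 1.505, -0, 1.361, -0.121], TCP at [0.246, -0.52, 0.248] pointing down, gripper open.
Joint ranges: [-2.89, 2.89], [-0.75, 2.08], [0.22, 2.7], [-1.18, 4.32], [0.11, 2.71], [-2.7, 2.7]. Speed limits (rad/s): [2.57, 2.57, 3.14, 3.14, 3.14, 3.14].

## Interface

Orientations are given as a unit quaternion [w, x, y, z].
In Python, from rig import get_state, get_image, sign_off, find_in, place_of, nose_length gives the robot as it stands.
- The arm moves only by the tool apply_moves, never from a script. Its argument "deltas" is one flat list of numbers, 5 for each row, row after row: the finger opening in mm, from 0 to 85.4, then the shift along the tool's x, y, z in mm, then the turn about the tool's z in degrees. A call has 1 to 12 rows; each row is the pose to reach, as a shift and turn from the pose commanded when the call began, along the tool's axes at that moment; what a row does not reach only later rows make up. A row lasts 1/12 s, in which the tool goes at most 41.7 mm and 7.16 degrees, less where a joint would pass 70% of its speed; a pose out of reach is approached as far as the arm can. A call with a gripper value outside its range is refused whole. The fingers move at their own pace and stop on an object; "squeeze" is the grip in N (left out, the last holds). Time passes only in rows, so rows that repeat a pose let the fingers close. It gives the time, the measured TCP pose, the force, the opening and the grip force at its end, in the units of the state.
- get_state(): the state, without advancing time (a new reading comes with each control period).
- get_image(name): name is "side" or "top"; returns a dict with "frame" (480x640x3 uint8, red, green, blue), "K" (3x3 intrinsics, pixels), "position" and "orientation" of the camera in the world. Camera axes: x right, y down, z forward; pixel columns grow to the right and rows downward; lengths in m; the calibration is good to about 2 mm. A picture is of the moment at which its call begins. There is no depth.
- sign_off(): hands the job in; it is judged then, once.
Trained networks look in a picture, given as the dict that the camera call returned (one of the last four; its "shot" number tells which), for a name from the list of things; names that differ only in an ending like _2 or _b are one class to them, and where a whole thing is asked for, a point or a joint stands for the part that bears it (a point fixed in the world has none). Each returns a list of dicts, best first, with "score" (0 to 1); they miss things now and then, are a little off and sometimes report something else, mostly with a low value. They report only what shows in the picture. A call takes as long as a camera call. They do not tell look-alikes from the thing itself.
- find_in(query, picture): "point" ([column, row] in pixels, amid what is visible of it).
- place_of(query, picture): "point" ([column, row] in pixels: a listed point, or the origin of a listed thing).
The state is a dict: "clock": time; "qpos": joint angles; "qd": joint speeds; "effort": joint torques, N m; "position": TCP position; "ee_rot": TCP orientation; "contact_force": force on the tool from outside, world axes, zero at the start; "moment": the same for the moment, N m; "width": finger opening in m; "gripper_force": force on a finger pad.
Only numpy, scipy, OpenCV 4.12 (cv2) and the standard library are available. Lean on these libraries where they do the work, as an engineer would, in place of code of your own. Each camera call takes 0.05 s, during which the arm holds its last target. There are 200 camera calls.

## Working session

There is one attempt and no reset: what is moved stays moved. The work goes in short steps, Python scripts to look and compute and a tool call to move; the robot and the scene stay as the last step left them, time stands still between calls to the robot, and variables do not carry over. Pictures are saved under pics/ and viewed, at most 11 in all, crops included, and the job is handed in when it is done.

Besides the shell and the picture viewer there is one more tool, called as a command line: name --argument value ..., lists and objects as JSON in quotes. apply_moves: Moves the arm, as the interface text tells. Its arguments: {"type":"object","properties":{"deltas":{"type":"array"},"squeeze":{"type":"number"}},"required":["deltas"]}

```bash
mkdir -p pics; cat > h.py <<'E'
from rig import *
import numpy as np, cv2
from scipy.spatial.transform import Rotation as R
def rot(q): return R.from_quat([q[1],q[2],q[3],q[0]]).as_matrix()
def ray(p,px):
    d=rot(p["orientation"])@np.linalg.inv(p["K"])@np.array([px[0],px[1],1.]); return np.array(p["position"]),d
def atz(p,px,z):
    o,d=ray(p,px); return o+d*(z-o[2])/d[2]
def proj(p,X):
    c=rot(p["orientation"]).T@(np.array(X)-p["position"]); u=np.array(p["K"])@c; return u[:2]/u[2]
def tri(p1,a,p2,b):
    o1,d1=ray(p1,a);o2,d2=ray(p2,b)
    s=np.linalg.lstsq(np.c_[d1,-d2],o2-o1,rcond=None)[0]
    A=o1+d1*s[0];B=o2+d2*s[1]; return (A+B)/2,np.linalg.norm(A-B)
def save(p,n): cv2.imwrite("pics/"+n,np.array(p["frame"])[:,:,::-1])
E
python3 - <<'E'
from h import *
np.set_printoptions(precision=4,suppress=True)
t=get_image("top");s=get_image("side");save(t,"t0.png");save(s,"s0.png")
Z=dict(pack=.03,charger_mouth=.03,charger_home=.03,charger_pad=.038,vac_mouth=.03,vac_home=.03,charger=0,vac=0,mug=0,spray=0,stapler=0,brush=0)
for n,z in Z.items():
    for nm,p in(("top",t),("side",s)):
        for r in place_of(n,p)[:3]: print(n,nm,np.round(r["point"]),round(r["score"],2),atz(p,r["point"],z))
print(t["position"],s["position"],nose_length() if callable(nose_length) else nose_length); print(get_state())
E
```

```text
pack top [367. 323.] 0.76 [ 0.3528 -0.0844  0.03  ]
pack top [420. 214.] 0.75 [ 0.6057 -0.2101  0.03  ]
pack top [483. 214.] 0.72 [ 0.6066 -0.356   0.03  ]
pack side [349. 310.] 0.95 [ 0.6024 -0.2002  0.03  ]
pack side [370. 389.] 0.92 [ 0.6102 -0.3814  0.03  ]
pack side [436. 368.] 0.71 [ 0.7327 -0.349   0.03  ]
charger_mouth top [426. 247.] 0.64 [ 0.5281 -0.2218  0.03  ]
charger_mouth side [315. 321.] 0.63 [ 0.5335 -0.2224  0.03  ]
charger_home top [422. 216.] 0.59 [ 0.5997 -0.2131  0.03  ]
charger_home side [350. 311.] 0.88 [ 0.6042 -0.2037  0.03  ]
charger_pad top [398. 241.] 0.7 [ 0.5422 -0.1573  0.038 ]
charger_pad side [324. 293.] 0.57 [ 0.5584 -0.1581  0.038 ]
vac_mouth top [233. 270.] 0.96 [0.475  0.2236 0.03  ]
vac_mouth top [236. 232.] 0.28 [0.561  0.2189 0.03  ]
vac_mouth side [274. 190.] 0.58 [0.4763 0.2237 0.03  ]
vac_home top [234. 232.] 0.94 [0.5607 0.223  0.03  ]
vac_home top [399. 236.] 0.59 [ 0.5551 -0.1609  0.03  ]
vac_home side [308. 183.] 0.86 [0.5639 0.2461 0.03  ]
vac_home side [306. 151.] 0.34 [0.5753 0.4087 0.03  ]
charger top [416. 217.] 0.66 [ 0.6008 -0.20
[... 465 characters left out ...]
0.    ]
brush top [536. 222.] 0.74 [ 0.5906 -0.492   0.    ]
brush side [368. 460.] 0.64 [ 0.5894 -0.4872  0.    ]
brush side [277. 189.] 0.3 [0.4845 0.2714 0.    ]
[0.4532 0.0044 1.3589] [ 0.4576 -0.8792  0.7869] 0.017
{'clock': 1.3, 'qpos': array([-1.25  ,  0.2759,  1.5049,  0.    ,  1.3607, -0.121 ]), 'qd': array([ 0.0014,  0.0003, -0.0014, -0.0019,  0.0022,  0.0002]), 'effort': array([ -0.0012, -41.667 , -24.6095,  -0.0002,   0.0003,   0.    ]), 'position': array([ 0.2459, -0.5198,  0.2483]), 'ee_rot': array([0.    , 0.9757, 0.2191, 0.    ]), 'contact_force': array([ 0.3557, -0.5768, -0.8421]), 'moment': array([0.0127, 0.0065, 0.009 ]), 'gripper_force': 0.0, 'width': 0.08522140447182273}
```

View pics/t0.png

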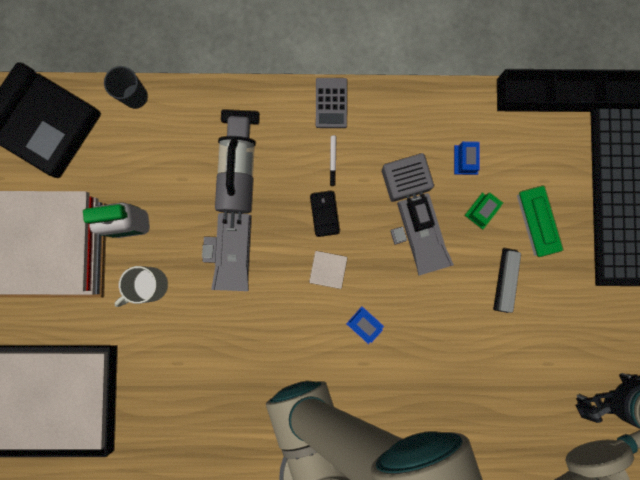

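View pics/s0.png

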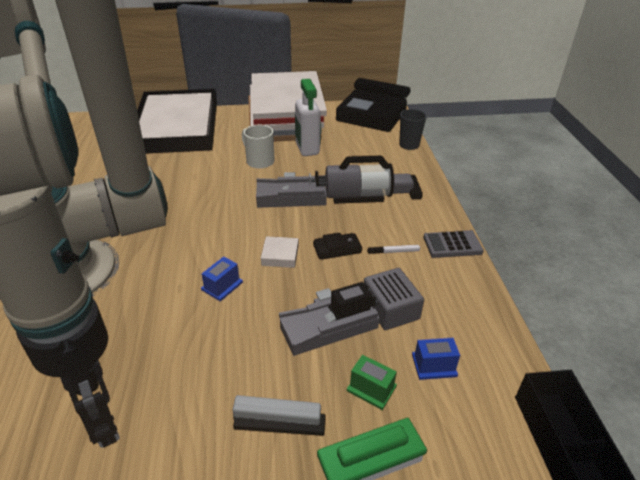

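The wanted pack is the dark one in the charger (top (420,214), side (349,305)). These could be mistaken for it: the blue packs at top (366,324) and (467,158), and the green one at (484,210). Next I'll fit the bay poses and check them with an overlay crop.

```bash
cat >> h.py <<'E'
def W(pose,pt):
    x,y,a=pose;c,s=np.cos(a),np.sin(a);return np.array([x+c*pt[0]-s*pt[1],y+s*pt[0]+c*pt[1],pt[2]])
def wire(img,p,pose,segs,f,o,col=(0,0,255)):
    for a,b in segs:
        A=(proj(p,W(pose,np.array(a)/1e3))-o)*f;B=(proj(p,W(pose,np.array(b)/1e3))-o)*f
        cv2.line(img,tuple(int(v) for v in A),tuple(int(v) for v in B),col,1,cv2.LINE_AA)
def bay():
    L=[]
    for s in(1,-1):
        L+=[((-78,22.5*s,45),(41,22.5*s,45)),((-133,36.5*s,39),(-78,29*s,39))]
    L+=[((-133,-36.5,30),(-133,36.5,30)),((-78,-29,45),(-78,29,45))]
    return L
def box(x0,x1,y0,y1,z): 
    c=[(x0,y0,z),(x1,y0,z),(x1,y1,z),(x0,y1,z)]; return [(c[i],c[(i+1)%4]) for i in range(4)]
def crop(p,c,w,h,f): 
    o=np.array([c[0]-w//2,c[1]-h//2]); im=np.array(p["frame"])[o[1]:o[1]+h,o[0]:o[0]+w,::-1]
    return cv2.resize(im,None,fx=f,fy=f,interpolation=cv2.INTER_CUBIC),o-(.5-.5/f)*0
E
cat > fit.py <<'E'
from h import *
from scipy.optimize import least_squares
import json
P=[get_image("top"),get_image("side"),]
pts={"charger_mouth":(-.078,0,.03),"charger_home":(0,0,.03),"charger_pad":(-.03,.056,.038),"charger":(0,0,0),"vac_mouth":(-.078,0,.03),"vac_home":(0,0,.03),"vac":(0,0,0)}
out={}
for b,g in(("charger",(.6,-.21,.24)),("vac",(.562,.224,.0))):
    obs=[]
    for n,q in pts.items():
        if n.startswith(b):
            for p in P:
                c=[r for r in place_of(n,p) if np.linalg.norm(np.array(r["point"])-proj(p,W(g,q)))<15]
                if c: obs.append((p,q,np.array(c[0]["point"])))
    f=least_squares(lambda v:np.concatenate([proj(p,W(v,q))-m for p,q,m in obs]),g,loss="soft_l1",f_scale=1.5)
    out[b]=list(f.x);print(b,f.x,np.degrees(f.x[2]),np.round(f.fun.reshape(-1,2),1).tolist())
json.dump(out,open("pose.json","w"))
tiles=[]
for p,cs in zip(P,(((418,215),(233,235)),((345,310),(305,190)))):
    for b,c in zip(("charger","vac"),cs):
        im,o=crop(p,c,130,100,3); 
        S=bay()+(box(50,135,-50,50,62)+box(-45,-15,44,68,38) if b=="charger" else [])
        wire(im,p,out[b],S,3,o); 
        if b=="charger": wire(im,p,out[b],box(-33,33,-20,20,82),3,o,(0,255,0))
        tiles.append(im)
cv2.imwrite("pics/fit.png",np.vstack([np.hstack(tiles[:2]),np.hstack(tiles[2:])]))
E
python3 fit.py
```

```text
charger [ 0.60647997 -0.2044111   0.28560552] 16.36399109360881 [[0.3, 1.6], [-1.6, 1.9], [-3.2, -3.2], [-0.1, 1.1], [-0.4, -3.4], [-1.2, -0.0], [-1.0, -2.3], [-0.1, 1.0]]
vac [ 0.56324812  0.22528372 -0.04533565] -2.5975411496159877 [[3.2, -0.0], [-0.4, 0.2], [-2.5, 1.7], [0.1, -0.8], [-0.7, -0.5]]
```

View pics/fit.png

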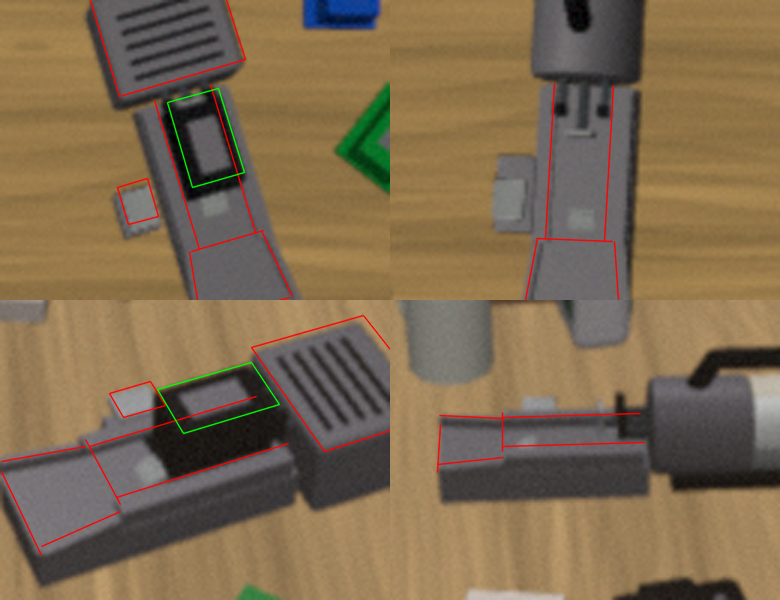

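```bash
cat > edge.py <<'E'
from h import *
import json
from scipy.optimize import minimize
P=[get_image("top"),get_image("side")]
pose=json.load(open("pose.json"))
G=[]
for p in P:
    g=cv2.cvtColor(np.array(p["frame"]),cv2.COLOR_RGB2GRAY).astype(np.float32); g=cv2.GaussianBlur(g,(0,0),1.2)
    G.append((cv2.Sobel(g,cv2.CV_32F,1,0)/8,cv2.Sobel(g,cv2.CV_32F,0,1)/8))
def score(v,b):
    w=v[3]*1e3; S=bay()+[((-78,s*w,45),(41,s*w,45)) for s in(1,-1)]
    if b=="charger": S+=box(50,135,-50,50,62)+box(-45,-15,44,68,38)+box(-33,33,-20,20,82)
    t=0
    for p,(gx,gy) in zip(P,G):
        for a,c in S:
            q=np.array([proj(p,W(v[:3],(np.array(a)+(np.array(c)-a)*k)/1e3)) for k in np.linspace(.05,.95,20)],np.float32)
            d=q[-1]-q[0];L=np.linalg.norm(d);n=[-d[1]/L,d[0]/L]
            r=lambda m:cv2.remap(m,q[:,0].copy(),q[:,1].copy(),cv2.INTER_LINEAR).ravel()
            t+=abs(np.mean(r(gx)*n[0]+r(gy)*n[1]))**.7*L**.5
    return -t
new={}
for b in pose:
    best=None
    for w in(.033,.036,.039):
      for dy in(-.003,0,.003):
        for da in(-.03,0,.03):
          x0=np.array(pose[b]+[w])+[0,dy,da,0]
          r=minimize(score,x0,args=(b,),method="Nelder-Mead",options=dict(initial_simplex=np.vstack([x0]+[x0+e for e in np.diag([.002,.002,.02,.001])]),xatol=1e-4,fatol=1e-3))
          if np.abs(r.x[:2]-pose[b][:2]).max()<.009 and (best is None or r.fun<best.fun): best=r
    new[b]=list(best.x[:3]);print(b,best.x,np.degrees(best.x[2]),best.fun,score(np.array(pose[b]+[best.x[3]]),b))
json.dump(new,open("pose2.json","w"))
tiles=[]
for p,cs in zip(P,(((418,215),(233,235)),((345,310),(305,190)))):
    for b,c in zip(("charger","vac"),cs):
        im,o=crop(p,c,130,100,3); 
        S=bay()+(box(50,135,-50,50,62)+box(-45,-15,44,68,38)+box(-33,33,-20,20,82) if b=="charger" else [((85,0,121),(200,0,121)),((47,-42,48),(209,-42,48)),((47,42,48),(209,42,48))])
        wire(im,p,new[b],S,3,o-.33); tiles.append(im)
cv2.imwrite("pics/fit2.png",np.vstack([np.hstack(tiles[:2]),np.hstack(tiles[2:])]))
E
python3 edge.py
```

```text
charger [ 0.60320468 -0.20571001  0.29195628  0.03445845] 16.727862670221416 -862.433349609375 -777.8191
vac [ 0.56195853  0.22579295 -0.04648129  0.03582432] -2.663181647253679 -298.9775695800781 -296.27512
```

View pics/fit2.png

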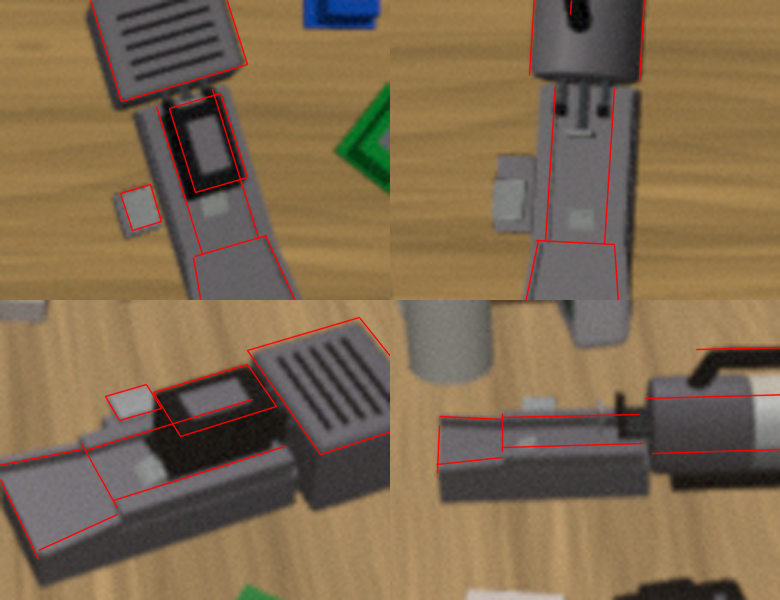

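The overlay now matches: the pad, block, pack and bay edges lie within about 1 px in both views, and the dark pack at top (420,213) is the chosen one. I'll go above the pad with the fingers shut.

```bash
cat >> h.py <<'E'
import json
def heading(q): m=rot(q); return np.arctan2(m[1,0],m[0,0])
def plan(xyz,hd=None,pos=None):
    s=get_state();m=rot(s["ee_rot"]); d=m.T@(np.array(xyz)-(s["position"] if pos is None else pos))*1e3
    t=0 if hd is None else -np.degrees((hd-heading(s["ee_rot"])+np.pi)%(2*np.pi)-np.pi)
    print("delta",np.round(d,1),"turn",round(t,2))
def inbay(b):
    q=json.load(open("pose2.json"))[b];s=get_state();p=s["position"];c,n=np.cos(q[2]),np.sin(q[2]);d=p[:2]-q[:2]
    f=s["contact_force"]; return np.round([ (c*d[0]+n*d[1])*1e3,(-n*d[0]+c*d[1])*1e3,p[2]*1e3]),np.round([c*f[0]+n*f[1],-n*f[0]+c*f[1],f[2]],1),np.degrees(heading(s["ee_rot"])-q[2])
E
python3 - <<'E'
from h import *
q=json.load(open("pose2.json"))["charger"]
T=W(q,(-.03,.057,.085));print(T);plan(T,q[2])
E
```

```text
[ 0.5580681  -0.15975688  0.085     ]
delta [ 436.2 -192.   163.3] turn 8.59
```

apply_moves --deltas '[0,20,-9,0,2,0,58,-26,0,5,0,96,-42,0,8.6,0,134,-59,0,8.6,0,172,-76,0,8.6,0,210,-92,0,8.6,0,248,-109,10,8.6,0,285,-126,30,8.6,0,322,-142,50,8.6,0,360,-158,70,8.6,0,397,-175,90,8.6,0,436,-192,110,8.6]' --squeeze 40

```text
clock: 3.2
position: [0.5463, -0.1728, 0.1468]
ee_rot: [0.0, 0.989, 0.145, 0.0]
contact_force: [-0.3, -0.4, 0.1]
width: 0.0001
gripper_force: 0.0
```

apply_moves --deltas '[0,0,0,20,0,0,0,0,40,0,0,0,0,40,0]'

```text
clock: 3.45
position: [0.5431, -0.1723, 0.1036]
ee_rot: [-0.002, 0.989, 0.146, -0.003]
contact_force: [-1.7, 0.4, 0.2]
width: -0.0001
gripper_force: 0.0
```

```bash
python3 - <<'E'
from h import *
q=json.load(open("pose2.json"))["charger"]
plan(W(q,(-.03,.057,.055)),q[2]);print(inbay("charger"))
t=get_image("top");s=get_image("side")
a,o=crop(t,(418,225),100,120,4);b,o=crop(s,(340,300),100,120,4)
cv2.imwrite("pics/press.png",np.hstack([a,b]))
E
```

```text
delta [18.2 -7.4 48.5] turn 0.1
(array([-48.,  49., 104.]), array([-1.5,  0.9,  0.2]), np.float64(0.09706892806896743))
```

View pics/press.png

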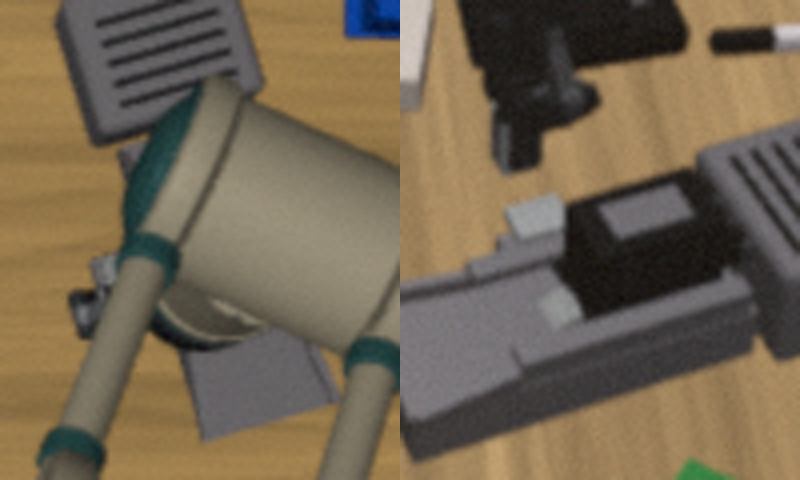

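The side view shows the closed fingertips above and behind the pad (crop (515,150), pad at (535,215)). The pack is still caught.

apply_moves --deltas '[0,10,-4,10,0,0,18,-7.4,25,0,0,18,-7.4,40,0,0,18,-7.4,40,0,0,18,-7.4,40,0]'

```text
clock: 3.97
position: [0.5607, -0.1623, 0.0677]
ee_rot: [0.0, 0.989, 0.145, 0.0]
contact_force: [-0.3, -0.3, 0.0]
width: 0.0002
gripper_force: 0.0
```

```bash
python3 - <<'E'
from h import *
q=json.load(open("pose2.json"))["charger"]
plan(W(q,(-.03,.057,.049)),q[2]);print(inbay("charger"))
E
```

```text
delta [-1.8 -3.2 18.7] turn -0.04
(array([-28.,  54.,  68.]), array([-0.4, -0.2,  0. ]), np.float64(-0.04483676546897174))
```

apply_moves --deltas '[0,-1,-3,6,0,0,-2,-3,10,0,0,-2,-3,13,0,0,-2,-3,15,0,0,-2,-3,17,0,0,-2,-3,18,0,0,-2,-3,18.5,0,0,-2,-3,18.5,0,0,-2,-3,18.5,0]'

```text
clock: 4.72
position: [0.5576, -0.1599, 0.049]
ee_rot: [0.0, 0.989, 0.145, -0.0]
contact_force: [-0.5, 0.9, 1.5]
width: -0.0
gripper_force: 0.7
```

```bash
python3 - <<'E'
from h import *
print(inbay("charger"))
s=get_image("side")
print([(np.round(r["point"]),r["score"]) for r in place_of("pack",s)[:4]])
o=[r for r in place_of("pack",s) if np.linalg.norm(np.array(r["point"])-[345,312])<25]
q=json.load(open("pose2.json"))["charger"]
for r in o[:1]:
    d=atz(s,r["point"],.03)[:2]-q[:2];print(d@[np.cos(q[2]),np.sin(q[2])],d@[-np.sin(q[2]),np.cos(q[2])])
E
```

```text
(array([-31.,  57.,  49.]), array([-0.2,  1. ,  1.5]), np.float64(-0.01532119013712034))
[(array([346., 312.]), 0.96), (array([370., 391.]), 0.86), (array([224., 286.]), 0.78), (array([435., 365.]), 0.7)]
-0.007677098817763895 0.0025476870024833506
```

apply_moves --deltas '[0,0,0,1,0,0,0,0,2,0,0,0,0,3,0,0,0,0,3,0]'

```text
clock: 5.2
position: [0.5577, -0.1599, 0.0468]
ee_rot: [0.0, 0.989, 0.145, 0.0]
contact_force: [-2.4, 0.7, 8.1]
width: -0.0002
gripper_force: 3.4
```

```bash
cat > pk.py <<'E'
from h import *
print(inbay("charger"))
s=get_image("side")
o=[r for r in place_of("pack",s) if np.linalg.norm(np.array(r["point"])-[340,312])<30]
q=json.load(open("pose2.json"))["charger"]
for r in o[:1]:
    d=atz(s,r["point"],.03)[:2]-q[:2];print(r["point"],d@[np.cos(q[2]),np.sin(q[2])],d@[-np.sin(q[2]),np.cos(q[2])])
E
python3 pk.py
```

```text
(array([-30.,  57.,  47.]), array([-2.1,  1.4,  8.1]), np.float64(-0.014662569171629178))
[342.9, 311.2] -0.011761416402221768 0.0061759122487958715
```

apply_moves --deltas '[0,0,0,0,0,0,0,0,0,0,0,0,0,0,0]'

```text
clock: 5.55
position: [0.5578, -0.1599, 0.0468]
ee_rot: [0.0, 0.989, 0.145, 0.0]
contact_force: [-2.2, 1.0, 7.6]
width: -0.0004
gripper_force: 3.4
```

```bash
python3 pk.py; python3 - <<'E'
from h import *
s=get_image("side");b,o=crop(s,(340,300),130,110,5)
q=json.load(open("pose2.json"))["charger"]
for dx,c in((0,(0,0,255)),(-14,(0,255,0)),(-22,(255,0,0))): wire(b,s,q,box(dx-33,dx+33,-20,20,82),5,o-.4,c)
cv2.imwrite("pics/eject.png",b)
E
```

```text
(array([-30.,  57.,  47.]), array([-1.8,  1.5,  7.6]), np.float64(-0.011476420806406424))
[343.9, 312.7] -0.011619242110233184 0.0019209080962229931
```

View pics/eject.png

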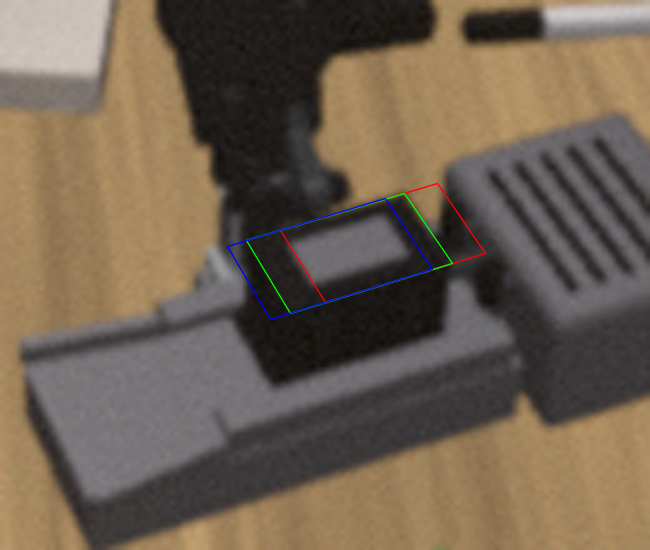

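The pack has been ejected by about 18 mm (its top matches between the green and blue outlines) and covers the tooth. Now I'll lift off and grip it.

apply_moves --deltas '[0,0,0,-20,0,0,0,0,-50,0,85,3,15,-75,0,85,8,40,-75,0,85,12,57,-75,0,85,12,57,-75,0,85,12,57,-75,0,85,12,57,-75,0,85,12,57,-75,0]'

```text
clock: 6.45
position: [0.5845, -0.2099, 0.1203]
ee_rot: [-0.001, 0.989, 0.146, -0.001]
contact_force: [-0.7, 0.1, 0.5]
width: 0.0835
gripper_force: 0.0
```

```bash
python3 - <<'E'
from h import *
q=json.load(open("pose2.json"))["charger"]
plan(W(q,(-.018,0,.067)),q[2]);print(inbay("charger"),get_state()["width"])
E
```

```text
delta [ 1.1  1.5 53.3] turn 0.01
(array([-19.,   1., 120.]), array([-0.7,  0.3,  0.5]), np.float64(0.010031598833726504)) 0.08345333386301053
```

apply_moves --deltas '[85,1,1,25,0,85,1,1.5,45,0,85,1,1.5,53,0,70,1,1.5,53,0,55,1,1.5,53,0,45,1,1.5,53,0,42,1,1.5,53,0,38,1,1.5,53,0]' --squeeze 30

```text
clock: 7.12
position: [0.587, -0.2104, 0.0695]
ee_rot: [-0.001, 0.989, 0.145, 0.001]
contact_force: [-0.3, 5.7, 4.4]
width: 0.0395
gripper_force: 32.0
```

apply_moves --deltas '[30,0,0,0,0,30,0,0,0,0,30,0,0,0,0]' --squeeze 60

```text
clock: 7.37
position: [0.587, -0.2103, 0.0696]
ee_rot: [-0.001, 0.989, 0.145, 0.001]
contact_force: [-0.1, 5.6, 4.6]
width: 0.0392
gripper_force: 61.4
```

```bash
python3 - <<'E'
from h import *
print(inbay("charger"),get_state()["moment"])
E
```

```text
(array([-17.,   0.,  70.]), array([1.5, 5.4, 4.6]), np.float64(-0.061706183076947085)) [ 0.88729753  0.17741902 -0.03984855]
```

apply_moves --deltas '[30,0,-1,-0.3,0,30,-4,-1,-0.3,0,30,-9,-1,-0.3,0,30,-15,-1,-0.3,0,30,-21,-1,-0.3,0,30,-28,-1,-0.3,0,30,-35,-1,-0.3,0]'

```text
clock: 7.95
position: [0.5551, -0.2199, 0.0697]
ee_rot: [-0.0, 0.989, 0.145, 0.003]
contact_force: [4.6, 7.0, 3.4]
width: 0.0387
gripper_force: 61.3
```

```bash
python3 - <<'E'
from h import *
print(inbay("charger"),get_state()["moment"])
E
```

```text
(array([-50.,   0.,  70.]), array([6.4, 5.4, 3.4]), np.float64(-0.07673760153016448)) [ 1.26545686 -0.53634071  0.05037443]
```

apply_moves --deltas '[30,-7,-0.5,-0.3,0,30,-14,-0.8,-0.3,0,30,-21,-0.8,-0.3,0,30,-28,-0.8,-0.3,0,30,-35,-0.8,-0.3,0,30,-42,-0.8,-0.3,0,30,-49,-0.8,-0.3,0,30,-56,-0.8,-0.3,0,30,-63,-0.8,-0.3,0,30,-67,-0.8,-0.3,0,30,-67,-0.8,-0.3,0]'

```text
clock: 8.87
position: [0.4886, -0.2406, 0.0696]
ee_rot: [0.001, 0.989, 0.145, 0.001]
contact_force: [0.4, 1.1, 6.2]
width: 0.0393
gripper_force: 61.6
```

```bash
python3 - <<'E'
from h import *
print(inbay("charger"),get_state()["moment"])
p=get_image("side");b,o=crop(p,(330,310),130,110,5)
q=json.load(open("pose2.json"))["charger"]
x=-115
wire(b,p,q,box(x-33,x+33,-20,20,82)+box(x-35,x+35,-28,28,38),5,o-.4,(0,255,0)); wire(b,p,q,bay(),5,o-.4)
cv2.imwrite("pics/out.png",b)
E
```

```text
(array([-120.,   -0.,   70.]), array([0.7, 1. , 6.2]), np.float64(-0.043814409715281)) [ 0.50663075 -0.02321462 -0.01230079]
```

View pics/out.png

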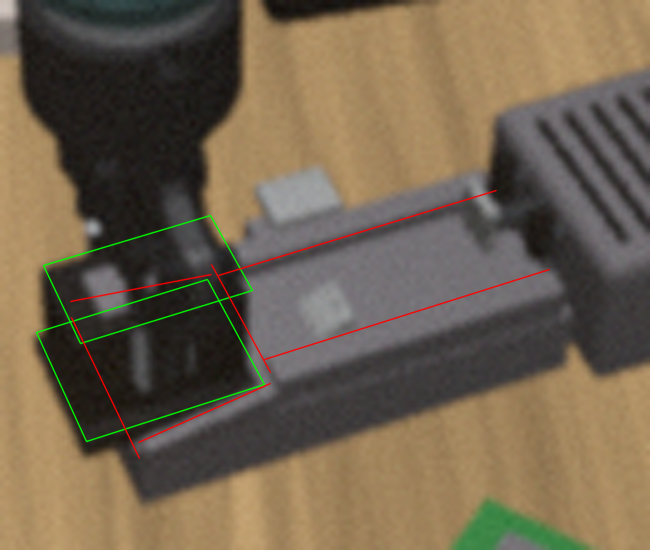

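apply_moves --deltas '[30,0,0,-5,0,30,0,0,-20,0,30,0,0,-50,0,30,0,0,-80,0,30,0,0,-100,0,30,0,0,-100,0]'

```text
clock: 9.42
position: [0.4903, -0.2417, 0.1721]
ee_rot: [0.003, 0.989, 0.146, 0.002]
contact_force: [0.6, -0.5, -3.4]
width: 0.039
gripper_force: 62.0
```

```bash
python3 - <<'E'
from h import *
print(inbay("charger"),get_state()["moment"])
q=json.load(open("pose2.json"))["vac"]
plan(W(q,(-.118,0,.168)),q[2])
E
```

```text
(array([-119.,   -2.,  172.]), array([ 0.5, -0.7, -3.4]), np.float64(0.005705089827837645)) [-0.03520158 -0.06579887 -0.01449346]
delta [  91.9 -466.3    1.2] turn 19.4
```

apply_moves --deltas '[30,2,-12,0,1,30,7,-37,0,3,30,14,-70,0,5,30,21,-105,0,7,30,28,-140,0,9,30,35,-175,0,11,30,42,-210,0,13,30,49,-245,0,15,30,56,-280,0,17,30,62,-315,0,19.4,30,69,-345,0,19.4,30,74,-370,0,19.4]'

```text
clock: 10.42
position: [0.4511, 0.1374, 0.1663]
ee_rot: [0.001, 1.0, -0.023, -0.002]
contact_force: [0.6, 0.0, -4.4]
width: 0.0388
gripper_force: 61.9
```

```bash
python3 - <<'E'
from h import *
q=json.load(open("pose2.json"))["vac"]
plan(W(q,(-.118,0,.168)),q[2])
E
```

```text
delta [-11.3 -93.5  -1.7] turn 0.05
```

apply_moves --deltas '[30,-4,-25,0,0,30,-8,-50,0,0,30,-11,-75,0,0,30,-11,-90,0,0,30,-11,-93,0,0,30,-11,-93,0,0,30,-11,-93,0,0,30,-11,-93,0,0]'

```text
clock: 11.08
position: [0.446, 0.228, 0.1676]
ee_rot: [0.001, 1.0, -0.024, -0.001]
contact_force: [-0.1, 0.0, -5.3]
width: 0.0389
gripper_force: 62.0
```

```bash
python3 - <<'E'
from h import *
q=json.load(open("pose2.json"))["vac"]
plan(W(q,(-.119,0,.071)),q[2]);print(inbay("vac"),get_state()["ee_rot"])
E
```

```text
delta [-2.9 -3.4 96.6] turn -0.06
(array([-116.,   -3.,  168.]), array([-0.1,  0. , -5.3]), np.float64(-0.06162440498530612)) [ 9.48272690e-04  9.99716470e-01 -2.37753050e-02 -9.02395827e-04]
```

apply_moves --deltas '[30,-1,-1,30,0,30,-1,-1,60,0,30,-1,-1,60,0,30,-1,-1,60,0,30,-1,-1,60,0]'

```text
clock: 11.5
position: [0.4466, 0.23, 0.1096]
ee_rot: [-0.0, 1.0, -0.024, 0.001]
contact_force: [-0.3, 0.7, -4.5]
width: 0.0389
gripper_force: 63.0
```

```bash
python3 - <<'E'
from h import *
q=json.load(open("pose2.json"))["vac"]
plan(W(q,(-.119,0,.071)),q[2]);print(inbay("vac"))
p=get_image("top");s=get_image("side")
T=[]
for c,k in((p,(233,262)),(s,(285,185))):
    b,o=crop(c,k,80,100,5)
    wire(b,c,q,bay(),5,o-.4); T.append(b)
cv2.imwrite("pics/low.png",np.hstack(T))
E
```

```text
delta [-3.6 -1.1 38.5] turn -0.08
(array([-115.,   -1.,  110.]), array([-0.3,  0.7, -4.5]), np.float64(-0.07926680849144262))
```

View pics/low.png

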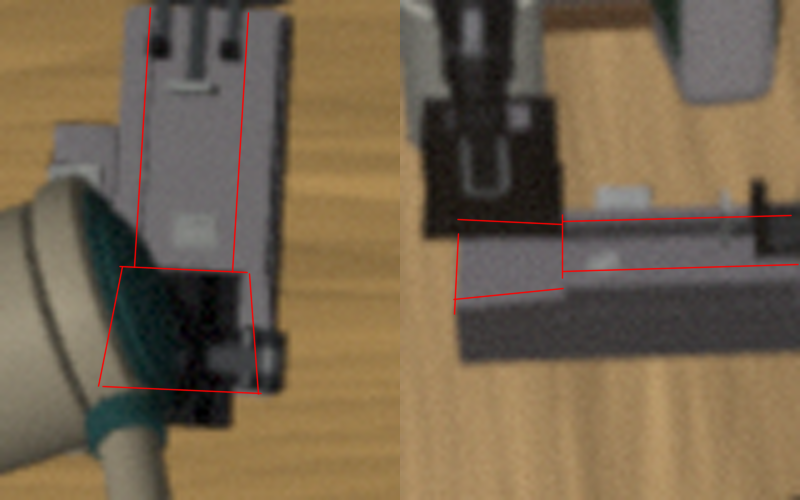

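Top: the pack is over the open part, and the tooth at (195,232) suggests my bay axis may be 1–2 mm off. I'll check with rectified profiles from the first pictures.

```bash
python3 - <<'E'
from h import *
q=json.load(open("pose2.json"))
P={n:get_image(n) for n in("top","side")}
I={"top":cv2.imread("pics/t0.png",0),"side":cv2.imread("pics/s0.png",0)}
ys=np.arange(-45,45.1,.5)
for b in q:
  for cam in P:
    for x0,x1 in((-76,-50),(-25,10),(10,38)):
      if b=="charger" and x0>-40: continue
      pr=[]
      for x in np.arange(x0,x1,1.):
        uv=np.array([proj(P[cam],W(q[b],(x/1e3,y/1e3,.045))) for y in ys],np.float32)
        pr.append(cv2.remap(I[cam],uv[:,0].copy(),uv[:,1].copy(),cv2.INTER_CUBIC).ravel())
      p=cv2.GaussianBlur(np.mean(pr,0).astype(np.float32).reshape(1,-1),(0,0),1.5).ravel();g=np.gradient(p)/.5
      k=[i for i in range(2,len(g)-2) if abs(g[i])==abs(g[i-2:i+3]).max() and abs(g[i])>1.2]
      print(b,cam,x0,[(float(ys[i]),round(float(g[i]),1)) for i in k])
E
```

```text
charger top -76 [(-35.0, -4.6), (-23.5, -3.7), (-19.5, 3.3), (35.0, -8.0), (43.0, 15.5)]
charger side -76 [(-43.0, -3.0), (-34.0, 10.7), (-19.5, 1.6), (18.0, -10.2), (23.5, 10.0), (35.0, 1.6), (39.0, 2.1), (43.5, 1.9)]
vac top -76 [(-43.5, -16.2), (-37.0, 12.7), (-13.0, 2.7), (5.5, -2.3), (18.5, -6.5), (21.5, 5.2), (32.0, -5.8), (35.5, 4.6), (39.0, -2.4), (42.0, 4.5)]
vac top -25 [(-43.5, -17.2), (-36.5, 13.7), (-11.0, -1.9), (-6.5, 1.9), (19.0, -4.7), (22.5, 4.2), (35.0, 2.3)]
vac top 10 [(-43.0, -16.8), (-36.5, 12.4), (-20.0, -9.4), (-11.0, 8.4), (-4.0, -12.5), (4.0, 11.3), (12.5, -9.8), (17.5, 1.6), (22.0, 10.4), (33.5, 2.7)]
vac side -76 [(-37.5, 4.9), (-28.5, 1.9), (-23.5, 2.0), (-11.0, -1.8), (-7.0, -1.6), (-1.5, -2.0), (3.5, -4.1), (7.0, -4.3), (21.0, 4.8), (26.0, 3.3), (31.0, 3.0), (35.5, 2.9)]
vac side -25 [(-36.5, 4.8), (5.5, -4.4), (19.0, 3.3), (23.0, 3.8), (28.5, 3.6), (33.0, 3.6), (37.0, 2.3)]
vac side 10 [(-37.0, 4.7), (-33.5, 3.7), (-19.5, -3.3), (-15.0, -4.6), (-3.5, 1.3), (4.5, -2.8), (26.5, 2.0), (32.0, 4.0), (35.5, 4.4)]
```

The outer wall edges show the vac bay about 1.8 mm to -y of my fit, with yaw +0.3°. I'll correct for that and lower the pack.

```bash
python3 - <<'E'
from h import *
q=json.load(open("pose2.json"));v=q["vac"];v[1]-=.0018;v[2]+=.005;json.dump(q,open("pose2.json","w"))
plan(W(v,(-.119,0,.071)),v[2]);print(inbay("vac"))
E
```

```text
delta [-3.7  1.9 39.1] turn -0.32
(array([-115.,    2.,  110.]), array([-0.2, -0.5, -5. ]), np.float64(-0.3224751902172285))
```

apply_moves --deltas '[30,-3.7,1.5,10,-0.3,30,-3.7,1.5,22,-0.3,30,-3.7,1.5,30,-0.3,30,-3.7,1.5,35,-0.3,30,-3.7,1.5,37,-0.3,30,-3.7,1.5,38,-0.3,30,-3.7,1.5,38,-0.3,30,-3.7,1.5,38,-0.3]'

```text
clock: 12.37
position: [0.4422, 0.2292, 0.0709]
ee_rot: [-0.0, 1.0, -0.021, 0.0]
contact_force: [0.1, 0.4, -4.8]
width: 0.0388
gripper_force: 63.3
```

```bash
cat > st.py <<'E'
from h import *
s=get_state();q=json.load(open("pose2.json"))["vac"];p=s["position"];c,n=np.cos(q[2]),np.sin(q[2]);d=p[:2]-q[:2]
print(np.round([(c*d[0]+n*d[1])*1e3,(-n*d[0]+c*d[1])*1e3,p[2]*1e3],1),inbay("vac")[1:],np.round(s["moment"],2))
E
python3 st.py
```

```text
[-119.8    0.2   70.9] (array([ 0. ,  0.4, -4.8]), np.float64(-0.009234910864855728)) [0.04 0.02 0.01]
```

apply_moves --deltas '[30,0,0,0.5,0,30,0,0,1,0,30,0,0,1,0,30,0,0,1,0]'

```text
clock: 12.7
position: [0.4418, 0.229, 0.0696]
ee_rot: [0.0, 1.0, -0.021, 0.0]
contact_force: [-0.1, 1.1, -4.5]
width: 0.0392
gripper_force: 63.3
```

```bash
python3 st.py
```

```text
[-1.202e+02  1.000e-01  6.960e+01] (array([-0.1,  1.1, -4.5]), np.float64(-0.008641314118261724)) [ 0.02 -0.06  0.03]
```

apply_moves --deltas '[30,0,0,0.5,0,30,0,0,0.5,0,30,0,0,0.5,0]'

```text
clock: 12.95
position: [0.4418, 0.229, 0.0696]
ee_rot: [-0.0, 1.0, -0.021, 0.0]
contact_force: [-2.0, -1.0, 2.1]
width: 0.0393
gripper_force: 63.9
```

```bash
python3 st.py
```

```text
[-1.202e+02  1.000e-01  6.960e+01] (array([-2. , -1. ,  2.1]), np.float64(-0.010055541779686148)) [ 0.    0.26 -0.02]
```

apply_moves --deltas '[30,0,0,-0.4,0,30,3,0,-0.4,0,30,7,0,-0.4,0,30,11,0,-0.4,0,30,15,0,-0.4,0,30,19,0,-0.4,0,30,19,0,-0.4,0]'

```text
clock: 13.53
position: [0.4623, 0.2283, 0.0696]
ee_rot: [-0.0, 1.0, -0.021, 0.001]
contact_force: [-0.4, 0.2, 1.3]
width: 0.039
gripper_force: 64.2
```

```bash
python3 st.py
```

```text
[-99.8   0.2  69.6] (array([-0.4,  0.2,  1.3]), np.float64(-0.02568765390377444)) [0.05 0.09 0.03]
```

Entering freely. I'll carry on in.

apply_moves --deltas '[30,4,0,0,0,30,8,0,0,0,30,12,0,0,0,30,16,0,0,0,30,20,0,0,0,30,24,0,0,0,30,28,0,0,0,30,28,0,0,0]'

```text
clock: 14.2
position: [0.4904, 0.2271, 0.0696]
ee_rot: [-0.0, 1.0, -0.021, 0.001]
contact_force: [-0.3, -0.5, 2.6]
width: 0.0392
gripper_force: 64.3
```

```bash
python3 st.py
```

```text
[-71.6   0.2  69.6] (array([-0.3, -0.6,  2.6]), np.float64(-0.01620431800921094)) [0.12 0.16 0.07]
```

apply_moves --deltas '[30,3,0,0,0,30,6,0,0,0,30,9,0,0,0,30,12,0,0,0,30,15,0,0,0,30,18,0,0,0,30,21,0,0,0]'

```text
clock: 14.78
position: [0.5095, 0.2263, 0.0696]
ee_rot: [-0.0, 1.0, -0.021, -0.0]
contact_force: [-4.0, -0.1, 4.8]
width: 0.0394
gripper_force: 64.6
```

```bash
python3 st.py
```

```text
[-52.5   0.1  69.6] (array([-4. , -0.3,  4.8]), np.float64(-0.017170012357403643)) [0.23 0.55 0.03]
```

apply_moves --deltas '[30,3,0,0,0,30,6,0,0,0,30,9,0,0,0,30,12,0,0,0,30,14,0,0,0,30,16,0,0,0]'

```text
clock: 15.28
position: [0.5255, 0.2257, 0.0696]
ee_rot: [-0.0, 1.0, -0.021, -0.0]
contact_force: [-5.2, 1.1, 5.2]
width: 0.039
gripper_force: 64.4
```

```bash
python3 st.py
```

```text
[-36.5   0.2  69.6] (array([-5.2,  0.9,  5.2]), np.float64(-0.01864109956067857)) [0.27 0.59 0.07]
```

apply_moves --deltas '[30,1,0,0,0,30,2,0,0,0,30,3,0,0,0,30,4,0,0,0]'

```text
clock: 15.62
position: [0.5286, 0.2256, 0.0696]
ee_rot: [-0.0, 1.0, -0.021, -0.001]
contact_force: [-8.2, 0.8, 9.1]
width: 0.0393
gripper_force: 64.7
```

```bash
python3 st.py
```

```text
[-33.4   0.2  69.6] (array([-8.2,  0.5,  9.1]), np.float64(-0.028068668309913232)) [0.33 1.08 0.07]
```

apply_moves --deltas '[30,1,0,-0.1,0,30,2,0,-0.2,0,30,3,0,-0.2,0,30,4,0,-0.2,0,30,5,0,-0.2,0]'

```text
clock: 16.03
position: [0.53, 0.2255, 0.0698]
ee_rot: [0.0, 1.0, -0.021, -0.005]
contact_force: [-12.8, 2.7, 13.1]
width: 0.0393
gripper_force: 65.3
```

```bash
python3 st.py
```

```text
[-32.    0.2  69.8] (array([-12.9,   2.2,  13.1]), np.float64(-0.04591931356445529)) [0.52 1.91 0.06]
```

apply_moves --deltas '[30,1,0,0,0,30,2,0,0,0,30,3,0,0,0]'

```text
clock: 16.28
position: [0.5321, 0.2254, 0.0698]
ee_rot: [0.0, 1.0, -0.021, -0.006]
contact_force: [-15.6, 2.4, 15.0]
width: 0.0394
gripper_force: 65.4
```

```bash
python3 st.py
```

```text
[-29.9   0.2  69.8] (array([-15.6,   1.8,  15. ]), np.float64(-0.04861774656845307)) [0.51 2.11 0.08]
```

apply_moves --deltas '[30,0,0,-0.4,0,30,0,0,-0.8,0,30,0,0,-0.8,0]'

```text
clock: 16.53
position: [0.5325, 0.2254, 0.0699]
ee_rot: [0.0, 1.0, -0.021, -0.005]
contact_force: [-12.4, 2.4, 8.5]
width: 0.0391
gripper_force: 64.8
```

```bash
python3 st.py; python3 - <<'E'
from h import *
q=json.load(open("pose2.json"))["vac"]
p=get_image("side");b,o=crop(p,(300,175),130,100,6)
wire(b,p,q,bay(),6,o-.4)
for x,c in((-30,(0,255,0)),(-20,(255,0,0))): wire(b,p,q,box(x-33,x+33,-20,20,82),6,o-.4,c)
cv2.imwrite("pics/ins.png",b)
E
```

```text
[-29.5   0.2  69.9] (array([-12.4,   1.8,   8.5]), np.float64(-0.04399485692641833)) [0.59 1.85 0.07]
```

View pics/ins.png

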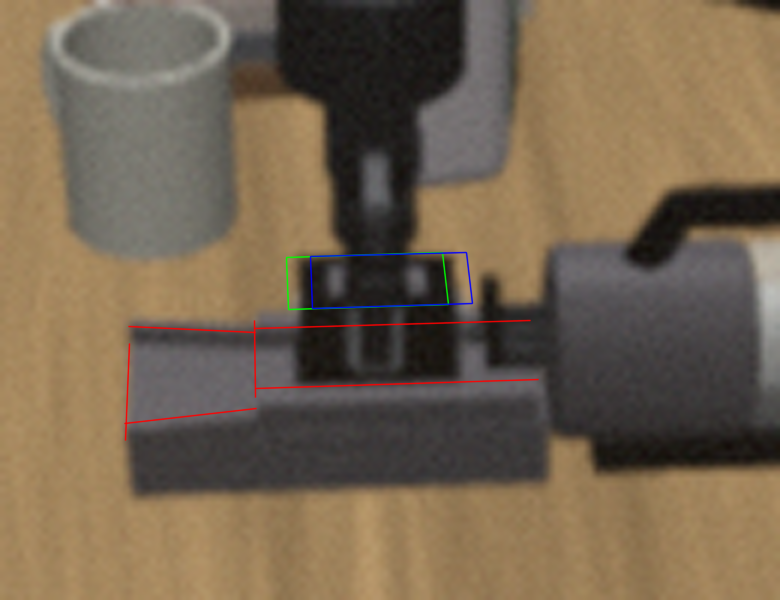

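The pack is square in the bay and touching the ejector (at (465,330)), with the stops about 12 mm farther in. I'll push on gently.

apply_moves --deltas '[30,1,0,-0.2,0,30,2,0,-0.3,0,30,3,0,-0.3,0,30,4,0,-0.3,0]'

```text
clock: 16.92
position: [0.5352, 0.2253, 0.0699]
ee_rot: [0.0, 1.0, -0.021, -0.007]
contact_force: [-14.2, 2.6, 9.7]
width: 0.039
gripper_force: 64.9
```

```bash
python3 st.py
```

```text
[-26.8   0.2  69.9] (array([-14.3,   2. ,   9.7]), np.float64(-0.05739623263430032)) [0.68 2.24 0.05]
```

apply_moves --deltas '[30,1,0,0,0,30,2,0,0,0,30,3,0,0,0]'

```text
clock: 17.17
position: [0.5374, 0.2252, 0.07]
ee_rot: [0.0, 1.0, -0.021, -0.007]
contact_force: [-15.8, 3.6, 12.0]
width: 0.0391
gripper_force: 65.1
```

```bash
python3 st.py
```

```text
[-24.6   0.2  70. ] (array([-16.,   3.,  12.]), np.float64(-0.05952761381753973)) [0.65 2.4  0.02]
```

apply_moves --deltas '[30,1,0,-0.3,0,30,2,0,-0.6,0,30,3,0,-0.6,0,30,4,0,-0.6,0]'

```text
clock: 17.5
position: [0.5405, 0.2251, 0.0701]
ee_rot: [0.0, 1.0, -0.021, -0.009]
contact_force: [-16.7, 4.6, 10.3]
width: 0.0389
gripper_force: 64.9
```

```bash
python3 st.py
```

```text
[-21.5   0.2  70.1] (array([-16.9,   3.9,  10.3]), np.float64(-0.06592128253557518)) [0.83 2.71 0.08]
```

apply_moves --deltas '[30,1,0,0,0,30,2,0,0,0]'

```text
clock: 17.67
position: [0.5419, 0.2251, 0.0701]
ee_rot: [0.0, 1.0, -0.021, -0.009]
contact_force: [-17.7, 4.4, 11.4]
width: 0.0392
gripper_force: 65.1
```

```bash
python3 st.py
```

```text
[-20.1   0.2  70.1] (array([-17.9,   3.6,  11.4]), np.float64(-0.06415384590379905)) [0.79 2.82 0.16]
```

apply_moves --deltas '[30,1,0,-0.2,0,30,2,0,-0.3,0]'

```text
clock: 17.83
position: [0.5435, 0.225, 0.0702]
ee_rot: [0.0, 1.0, -0.021, -0.009]
contact_force: [-17.9, 3.8, 9.2]
width: 0.0394
gripper_force: 64.9
```

apply_moves --deltas '[30,1,0,0,0,30,2,0,0,0]'

```text
clock: 18.0
position: [0.5446, 0.2249, 0.0702]
ee_rot: [0.0, 1.0, -0.021, -0.011]
contact_force: [-22.4, 3.6, 12.8]
width: 0.0392
gripper_force: 65.3
```

```bash
python3 st.py;python3 - <<'E'
from h import *
q=json.load(open("pose2.json"))["vac"]
p=get_image("side");b,o=crop(p,(300,175),130,100,6)
for x,c in((-20,(0,255,0)),(-14,(255,0,0))): wire(b,p,q,box(x-33,x+33,-20,20,82),6,o-.4,c)
cv2.imwrite("pics/ins2.png",b)
E
```

```text
[-17.4   0.2  70.2] (array([-22.6,   2.6,  12.8]), np.float64(-0.07340770433724185)) [0.94 3.24 0.15]
```

View pics/ins2.png

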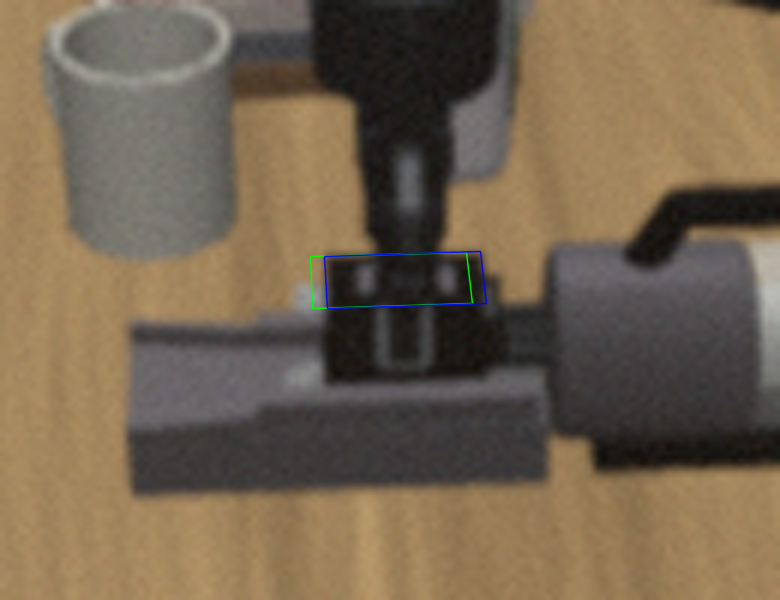

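The stops are being felt (+4.5 N in the last mm), and the tooth shows behind the pack at (300,378). I'll push 1 mm more, then back off to test the catch.

apply_moves --deltas '[30,0.5,0,0,0,30,1,0,-0.2,0]'

```text
clock: 18.22
position: [0.5447, 0.2249, 0.0702]
ee_rot: [0.0, 1.0, -0.021, -0.011]
contact_force: [-21.3, 4.3, 11.3]
width: 0.039
gripper_force: 65.3
```

```bash
python3 st.py
```

```text
[-17.3   0.2  70.2] (array([-21.5,   3.4,  11.3]), np.float64(-0.07209975274291036)) [1.   3.28 0.15]
```

apply_moves --deltas '[30,-1.5,0,0,0,30,-3,0,0,0,30,-4.5,0,0.3,0,30,-6,0,0.6,0,30,-6,0,0.6,0]'

```text
clock: 18.63
position: [0.5441, 0.2249, 0.0698]
ee_rot: [0.0, 1.0, -0.021, -0.006]
contact_force: [-11.0, 2.8, 4.5]
width: 0.0393
gripper_force: 64.4
```

```bash
python3 st.py
```

```text
[-17.8   0.2  69.8] (array([-11.1,   2.3,   4.5]), np.float64(-0.033048233716226956)) [0.63 1.64 0.03]
```

apply_moves --deltas '[30,-1.5,0,0,0,30,-3,0,0,0,30,-4.5,0,0,0,30,-6,0,0,0,30,-6,0,0,0]'

```text
clock: 19.05
position: [0.5426, 0.225, 0.0697]
ee_rot: [0.0, 1.0, -0.021, -0.001]
contact_force: [-2.7, 3.5, -7.0]
width: 0.0392
gripper_force: 63.1
```

```bash
python3 st.py
```

```text
[-19.4   0.2  69.7] (array([-2.8,  3.4, -7. ]), np.float64(-0.014996365983233869)) [0.54 0.39 0.1 ]
```

apply_moves --deltas '[30,-1,0,0,0,30,-2,0,0,0,30,-3,0,0,0,30,-3,0,0,0]'

```text
clock: 19.38
position: [0.5421, 0.225, 0.0709]
ee_rot: [-0.0, 1.0, -0.021, 0.001]
contact_force: [2.3, 3.0, -12.9]
width: 0.0388
gripper_force: 62.4
```

```bash
python3 st.py
```

```text
[-19.8   0.2  70.9] (array([  2.2,   3.1, -12.9]), np.float64(-0.004106520186808799)) [ 0.54 -0.68  0.09]
```

At -19.8 the pack resists an outward pull with the ejector behind it, so it is caught. I'll relax the arm's forces and release.

apply_moves --deltas '[30,1,0.5,0.5,0,30,1,1,1,0,30,1,1,1.2,0,30,1,1,1.2,0]' --squeeze 30

```text
clock: 19.72
position: [0.5423, 0.2249, 0.0709]
ee_rot: [-0.001, 1.0, -0.021, 0.001]
contact_force: [0.3, 6.1, -6.9]
width: 0.0393
gripper_force: 63.0
```

```bash
python3 st.py
```

```text
[-19.7   0.1  70.9] (array([ 0.1,  6.1, -6.9]), np.float64(-0.03218344274547278)) [ 0.99 -0.23  0.19]
```

apply_moves --deltas '[30,0,-1,0.5,0,30,0,-2,0.6,0,39,0,-2,0.6,0,41,0,-2,0.6,0,46,0,-2,0.6,0,55,0,-2,0.6,0,70,0,-2,0.6,0,80,0,-2,0.6,0,80,0,-2,0.6,0]'

```text
clock: 20.47
position: [0.5418, 0.2259, 0.0695]
ee_rot: [0.0, 1.0, -0.021, 0.0]
contact_force: [-0.4, -0.7, -0.6]
width: 0.0801
gripper_force: 0.0
```

```bash
python3 st.py
```

```text
[-20.2   1.   69.5] (array([-0.4, -0.8, -0.6]), np.float64(-0.011906810505647313)) [-0.03 -0.04  0.02]
```

Released with no force. Now I'll go straight up and look.

apply_moves --deltas '[80,0,0,-20,0,80,0,0,-50,0,80,0,0,-85,0,80,0,0,-125,0,80,-40,10,-140,0,80,-75,40,-150,0,80,-100,75,-150,0,80,-120,110,-150,0,80,-120,150,-150,0,80,-120,150,-150,0,80,-120,150,-150,0]'

```text
clock: 21.38
position: [0.4152, 0.0791, 0.2199]
ee_rot: [0.0, 1.0, -0.023, 0.001]
contact_force: [0.6, -0.4, -0.1]
width: 0.0803
gripper_force: 0.0
```

```bash
python3 - <<'E'
from h import *
q=json.load(open("pose2.json"))["vac"]
p=get_image("top");s=get_image("side");T=[]
for c,k in((p,(233,235)),(s,(300,180))):
    b,o=crop(c,k,80,110,5)
    wire(b,c,q,box(-19-33,-19+33,-20,20,82),5,o-.4,(0,255,0)); T.append(b)
cv2.imwrite("pics/end.png",np.hstack(T))
g=[r for r in place_of("pack",s) if np.linalg.norm(np.array(r["point"])-[300,185])<30]
for r in g[:1]: print(r["point"],(atz(s,r["point"],.03)-np.r_[q[:2],0])*1e3)
E
```

```text
[302.6, 186.4] [-12.27890145   9.55159775  30.        ]
```

View pics/end.png

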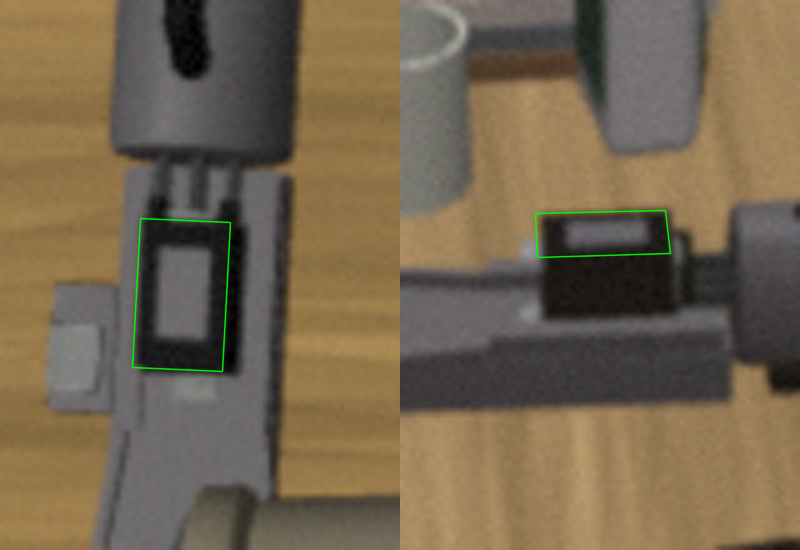

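The pack is seated: it sits against the stops at (190,215), and the tooth stands behind it at (195,387). The ejector has not pushed it back out.

```bash
python3 -c "from rig import *;print(sign_off())"
```

```text
the job is handed in; nothing more can be done
None
```

The dark pack was freed from the charger and slid into the vacuum's bay until it met the stops; the catch held when I pulled back on it, so I let go and handed the job in at about 21 s, with pushing force peaking near 23 N.

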